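# Hang the scrap pail on the gated hook

## Robot

A 6-joint arm with a two-finger parallel gripper is mounted at the origin on a cart in front of the work surface, level with it; the furniture and walls round the work are solid. World frame = base frame: x ahead of the robot, y to its left, z up, the work surface at z = 0. Lengths are in m, angles in rad, forces in N, time in s.
With the tool pointing down it reaches from about 0.225 to 0.875 m from the base axis. Payload 3.4 kg.
Tool frame: the origin (TCP) lies on the centre line of the jaws, within the pads' length; the fingertips stand 11 mm ahead of it and the grasp point (between the pads) lies 8 mm behind it; z points along the fingers, y is the line along which they close (so a half turn about z gives the same grasp; the last joint's range is limited). The gripper opens to 85 mm and grips with 20 to 120 N. Pads are 22 mm wide; open, the fingers measure 114 mm over their backs; the gripper's body (76 mm by 85 mm) begins 54 mm behind the grasp point. The pads swing forward as they close: fully open they stand 13 mm farther back than shut.
Start: joints at [-1.456, 0.276, 1.505, -0, 1.361, -0.121], TCP at [0.134, -0.559, 0.242] pointing down, gripper open.
Joint ranges: [-2.89, 2.89], [-0.75, 2.08], [0.22, 2.7], [-1.18, 4.32], [0.11, 2.71], [-2.7, 2.7]. Speed limits (rad/s): [2.57, 2.57, 3.14, 3.14, 3.14, 3.14].

## Interface

Orientations are given as a unit quaternion [w, x, y, z].
In Python, from rig import manip, eyes, job gives the robot as it stands.
- The arm moves only by the tool drive_tool, never from a script. Its argument "rows" is a list of rows, each a list of 3 entries, a list of its own where there are three numbers: the turn, a rotation vector about the world's x, y, z in rad, then the shift along the world's x, y, z in cm, then the finger opening in cm, from 0 to 8.54. A call has 1 to 8 rows; each row shifts and turns the commanded pose from where the row before left it; what a row does not reach is not made up. A row lasts 1/8 s, in which the tool goes at most 62.5 mm and 10.7 degrees, less where a joint would pass 70% of its speed; a pose out of reach is approached as far as the arm can. A call is refused whole if a number of a shift passes 6.25 or a number of a turn 0.188, either way. A call with a gripper value outside its range is refused whole. The fingers move at their own pace and stop on an object; "force" is the grip in N (left out, the last holds). Time passes only in rows, so rows that do not move let the fingers close. It gives the time, the measured TCP pose, the force, the opening and the grip force at its end, in the units of the state.
- manip.get_state(): the state, without advancing time (a new reading comes with each control period).
- eyes.get_image(name): name is "scene" or "top" or "wrist"; returns the picture (420x560x3 uint8, red, green, blue); there is no depth.
- eyes.get_calibration(name): a dict with "camera_matrix" (3x3 intrinsics, pixels), "view" (4x4, takes a point from world to camera coordinates). Camera axes: x right, y up, looking along -z (the intrinsics and any distortion apply to the point x, -y, -z); pixel columns grow to the right and rows downward; lengths in m; the calibration is good to about 2 mm. A picture is of the moment at which its call begins: read the wrist's pose just before it. get_calibration takes no time and is no camera call; for the wrist camera it gives the pose at the moment of the call.
- job.sign_off(): hands the job in; it is judged then, once.
The state is a dict: "clock": time; "qpos": joint angles; "qd": joint speeds; "effort": joint torques, N m; "position": TCP position; "ee_rot": TCP orientation; "contact_force": force on the tool from outside, world axes, zero at the start; "moment": the same for the moment, N m; "width": finger opening in m; "gripper_force": force on a finger pad.
Only numpy, scipy, OpenCV 4.12 (cv2) and the standard library are available. Lean on these libraries where they do the work, as an engineer would, in place of code of your own. Each camera call takes 0.05 s, during which the arm holds its last target. There are 200 camera calls.

## Task

Stand the small scrap pail's flat-lying wire bail upright, then lift the pail by the bail without tipping it and hang it on the hook of the hook stand: press the bail gently down past the hook's sprung gate, bring it right down onto the bottom of the hook and only then let go, without dropping it. Never force the hook: feel for the gate and the seat, and leave the things around undisturbed.

Things in the scene. Friction and masses are not known exactly. Their poses are not given: they have to be found in the camera images.
- pail: Small open steel pail, loose, about 0.28 kg, 80 mm across the rim, 75 mm across the foot, 50 mm high. Origin: centre of its underside; z up. The bail pivots are on ears at y = +46 and -46 mm, x = 0, 44 mm above the origin. Pushing the bail towards the pail while swinging it up can tip the pail: lead the bar round its arc with a slight outward pull.
- bail (a joint): Angle of the bail (rad): 0 = flat, level, sticking out over the rim along the pail's own -x (roughly away from the robot); 1.57 = upright above the pail's centre; 3.14 = flat on the other side. The pivots are stiff enough (0.025 N m) that the bail stays where it is left.
- bail_bar (a point): Middle of the bail's straight cross bar (8 mm round, 54 mm long, parallel to the pail's y), 105 mm from the pivot line; it wears a freely turning black grip sleeve, 46 mm long. From its ends two straight parallel 6 mm round legs run back 50 mm towards the pivots, 60 mm wide over their outsides, then spread to the pivots 92 mm apart.
- hook_stand: Stand fixed to the bench: grey foot plate 125x70x10 mm, 14 mm round post 283 mm high at its own x +80 mm, a 7 mm round-bar hook clamped to the post. Origin: on the bench straight below the hook's seat (lowest point); -x is the way the hook's tip points (roughly to the robot). The hook lies in the plane y = 0. Its height is unknown: a seated bail bar has its centre 195 to 217 mm above the bench.
- mouth_plumb (a point): Point of the stand on the bench, 6 mm to -x of its origin, straight below where the bail bar is best pressed down through the gate. The bail comes in from -x over the nose, bar across the hook, hook passing between bar and pail rim. In mm from the seated bar's centre: nose top z +33, hook's outermost x -29, underside z -12; open mouth from x -12 (nose) to x +21 (arm).
- post_top (a point): Top of the post, 283 mm up. Over 16 N between pail or bail and stand is too much (robot on stand: 20 N). Pressing: 5 to 10 N open the gate; the force drops as the bar slips past its end, 4 to 10 mm above the floor of the hook; then the bar meets the rigid floor, a shallow V lowest at x = 0 and 3 mm higher at x -6. Pail over 0.12 m/s inside the hook counts as dropped.
- marker: Bystander: white marker pen, loose, 132 x 14 x 16 mm, lying between pail and stand. Origin: centre of underside.
- temp_meter: Bystander: yellow hand meter, loose, 118 x 66 x 30 mm, lying to the right. Origin: centre of underside.
- flux_bottle: Bystander: amber dropper bottle, loose, 42 mm round, 118 mm high, standing at the far left. Origin: centre of underside.
- solder_reel_a: Bystander: reel of wire with blue flanges, loose, 58 mm wide, 47 mm high, standing at the far right. Origin: centre of underside.
- nose_plumb (a point): Point on the bench straight below the hook's nose, own x -16 mm. The gate, a level 5 mm bar 25 mm above the seated bar's centre, closes the mouth: hinged at x +19 mm, free end at x -8 mm just inside the nose. It turns down into the hook against a spring of 0.35 N m/rad (about 0.8 rad lets the bar past) and swings shut by itself. The pail's weight alone only dips it.

How it is judged:
By the outcome, as a careful person would: the job done as asked, in the order asked, and still so for the second after the job is handed in, with the robot touching nothing.
It also fails if it takes over 72 s, if anything falls off the work surface, if the arm or the gripper's body presses on something with over 40 N, if the wrist force passes 120 N, or if a joint passes its speed limit or range.

## Working session

There is one attempt and no reset: what is moved stays moved. The work goes in short steps, Python scripts to look and compute and a tool call to move; the robot and the scene stay as the last step left them, time stands still between calls to the robot, and variables do not carry over. Pictures are saved under pics/ and viewed, at most 10 in all, crops included, and the job is handed in when it is done.

Besides the shell and the picture viewer there is one more tool, called after "Request:" as name([rows], argument=value, ...), one row to a line, values as JSON. drive_tool: Moves the arm, as the interface text tells. Its arguments: {"type":"object","properties":{"rows":{"type":"array"},"force":{"type":"number"}},"required":["rows"]}

```bash
mkdir -p pics; ls; cat > h.py <<'E'
import numpy as np, cv2
from rig import manip, eyes, job
def proj(name,P,cal=None):
    c=cal or eyes.get_calibration(name); V=np.array(c["view"]);K=np.array(c["camera_matrix"])
    p=V[:3,:3]@np.array(P,float)+V[:3,3]; q=K@np.array([p[0],-p[1],-p[2]]); return q[:2]/q[2]
def ray(name,uv,cal=None):
    c=cal or eyes.get_calibration(name); V=np.array(c["view"]);K=np.array(c["camera_matrix"])
    d=np.linalg.inv(K)@np.array([uv[0],uv[1],1.]); R=V[:3,:3]; d=R.T@np.array([d[0],-d[1],-d[2]]); o=-R.T@V[:3,3]; return o,d
def atz(name,uv,z,cal=None):
    o,d=ray(name,uv,cal); return o+d*(z-o[2])/d[2]
def tri(*nu):
    A=np.zeros((3,3));b=np.zeros(3)
    for n,uv in nu:
        o,d=ray(n,uv); d/=np.linalg.norm(d); M=np.eye(3)-np.outer(d,d); A+=M;b+=M@o
    return np.linalg.solve(A,b)
E
python3 - <<'E'
from h import *
for n in("scene","top"):
    im=eyes.get_image(n); cv2.imwrite(f"pics/{n}0.png",im[...,::-1]); c=eyes.get_calibration(n); print(n,c)
print(manip.get_state())
E
```

```text
pics
scene {'camera_matrix': array([[425.34561833,   0.        , 273.09772966],
       [  0.        , 425.34561833, 214.22797806],
       [  0.        ,   0.        ,   1.        ]]), 'view': array([[ 0.45585779, -0.88982751,  0.0200167 , -0.41676108],
       [ 0.36870853,  0.20926242,  0.90568386, -0.31552254],
       [-0.81009116, -0.40548272,  0.4234809 , -0.94305265],
       [ 0.        ,  0.        ,  0.        ,  1.        ]])}
top {'camera_matrix': array([[417.45906714,   0.        , 280.76755977],
       [  0.        , 417.45906714, 210.84225452],
       [  0.        ,   0.        ,   1.        ]]), 'view': array([[ 4.07920161e-03, -9.99737787e-01, -2.25325799e-02,
        -1.39546137e-01],
       [ 9.82199229e-01, -2.26035838e-04,  1.87842017e-01,
        -6.13412272e-01],
       [-1.87797855e-01, -2.28977280e-02,  9.81940762e-01,
        -1.05582136e+00],
       [ 0.00000000e+00,  0.00000000e+00,  0.00000000e+00,
         1.00000000e+00]])}
{'clock': 0.1, 'qpos': array([-1.45603365e+00,  2.76545565e-01,  1.50601103e+00, -3.64829549e-05,
        1.36070630e+00, -1.21042946e-01]), 'qd': array([-2.30591354e-03, -1.10722122e-03, -1.45505788e-03, -1.47316221e-03,
        5.79323932e-04,  2.35630219e-06]), 'effort': array([ 1.15480601e-03, -4.17701232e+01, -2.46405083e+01, -2.63591046e-04,
        5.76964550e-03, -2.75922943e-06]), 'position': array([ 0.13424087, -0.55864056,  0.24151653]), 'ee_rot': array([-8.35173790e-04,  9.93056716e-01,  1.17633590e-01, -1.52147246e-05]), 'contact_force': array([-0.4879854 ,  0.27451725, -0.06655686]), 'moment': array([-0.01042559, -0.03667487, -0.00807183]), 'gripper_force': 0.0, 'width': 0.0855386518553838}
```

View pics/scene0.png

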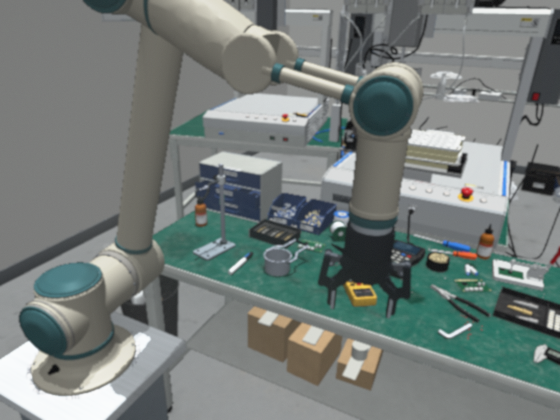

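View pics/top0.png

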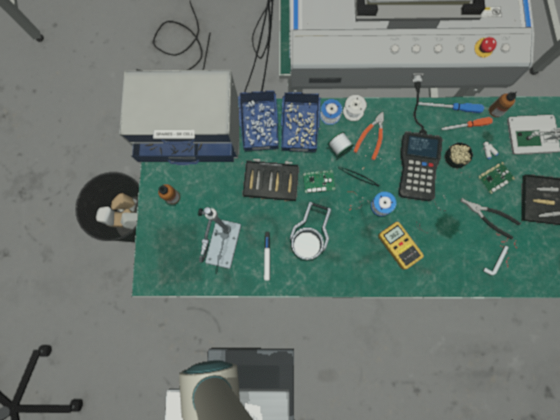

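The scene view shows the pail at about (278,262) and the stand at about (218,210). The top view has the pail at (307,244) with its bail pointing up the image to about (318,208), the stand at (215,235) and the marker at (267,257). I'll enlarge both views.

```bash
python3 - <<'E'
import cv2,numpy as np
t=cv2.imread("pics/top0.png"); s=cv2.imread("pics/scene0.png")
a=cv2.resize(t[190:290,190:340],(800,533),interpolation=cv2.INTER_CUBIC)
for i in range(0,150,10): cv2.putText(a,str(190+i),(int(i*5.333),10),0,.35,(0,255,255)); cv2.line(a,(int(i*5.333),12),(int(i*5.333),18),(0,255,255))
for i in range(0,100,10): cv2.putText(a,str(190+i),(0,int(i*5.333)+4),0,.35,(0,255,255))
cv2.imwrite("pics/ct.png",a)
a=cv2.resize(s[155:280,180:340],(768,600),interpolation=cv2.INTER_CUBIC)
for i in range(0,160,10): cv2.putText(a,str(180+i),(int(i*4.8),10),0,.35,(0,255,255)); cv2.line(a,(int(i*4.8),12),(int(i*4.8),18),(0,255,255))
for i in range(0,125,10): cv2.putText(a,str(155+i),(0,int(i*4.8)+4),0,.35,(0,255,255))
cv2.imwrite("pics/cs.png",a)
E
```

```text
(no output)
```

View pics/ct.png

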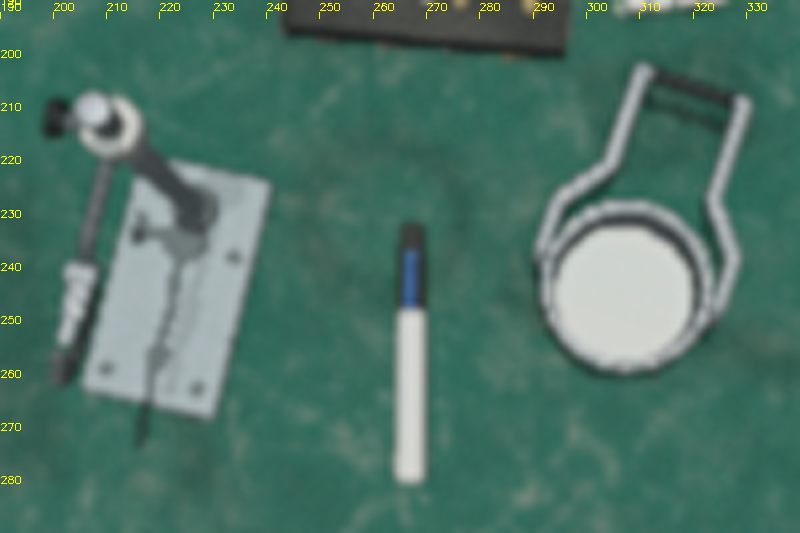

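View pics/cs.png

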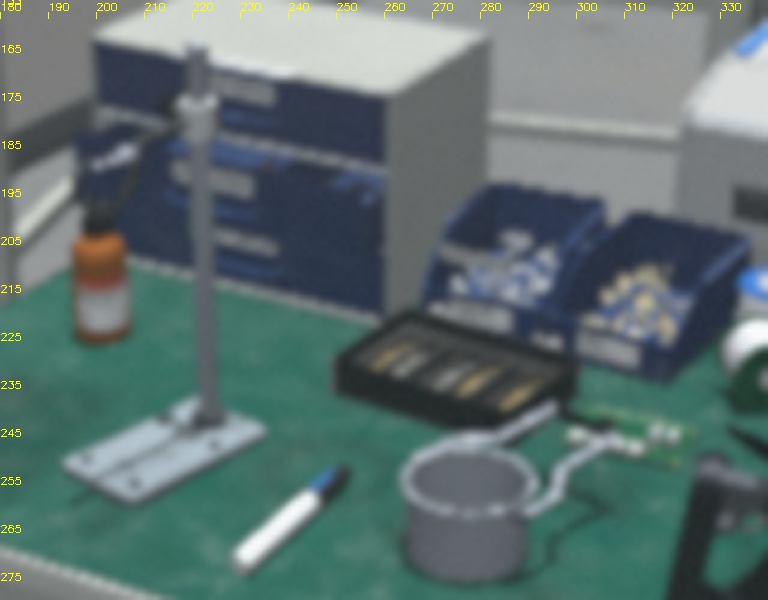

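The crops give these readings.
- **Top view:** bail bar centre at about (320.1,206.1), rim ring centre (307.3,244), post top (207.4,210.3), post foot (227.5,229.4), nose tip about (202,257). Plate corners are at (214.4,221), (240.6,224.7), (230,268) and (205.6,262).
- **Scene view:** post top (221,165), bail bar running from (294,240) to (309,247).

```bash
python3 - <<'E'
from h import *
np.set_printoptions(precision=4,suppress=True)
T=lambda x,y:(190+x/5.333,190+y/5.333)
S=lambda x,y:(180+x/4.8,155+y/4.8)
t=lambda x,y,z:atz("top",T(x,y),z)
s=lambda x,y,z:atz("scene",S(x,y),z)
print("posttop T",t(92,106,.283),"S",s(197,48,.283), "tri",tri(("top",T(92,106)),("scene",S(197,48))))
print("postbase T",t(200,210,.01),"S",s(210,418,.01))
print("plate T",[t(*c,.01) for c in((130,165),(270,185),(213,415),(83,385))])
print("plate S",[s(*c,.01) for c in((65,463),(132,500),(266,428),(200,400))])
print("rim T",t(625,288,.05),"foot in",t(625,291,.003),"S",s(470,478,.05))
print("rim left/right T",t(540,288,.05),t(712,288,.05),t(625,202,.05),t(625,373,.05))
print("bar T",t(694,86,.044),"ends",t(648,72,.044),t(745,100,.044),"S ends",s(556,408,.044),s(610,440,.044))
print("pivots T",t(543,250,.044),t(720,308,.044))
print("nose tip T",t(62,368,.235),t(62,368,.245), "clamp",t(108,130,.25))
print("hook S tip",tri(("top",T(68,335)),("scene",S(95,162))))
print("marker",t(412,225,.01),t(410,480,.01))
E
```

```text
posttop T [0.5725 0.0124 0.283 ] S [0.5611 0.0013 0.283 ] tri [0.5744 0.0122 0.2774]
postbase T [0.5705 0.0097 0.01  ] S [0.5752 0.0102 0.01  ]
plate T [array([0.5941, 0.0469, 0.01  ]), array([ 0.5836, -0.0263,  0.01  ]), array([0.4651, 0.0001, 0.01  ]), array([0.4802, 0.0672, 0.01  ])]
plate S [array([0.4769, 0.0598, 0.01  ]), array([ 0.4595, -0.0059,  0.01  ]), array([ 0.5819, -0.0309,  0.01  ]), array([0.5937, 0.0306, 0.01  ])]
rim T [ 0.5259 -0.2083  0.05  ] foot in [ 0.5295 -0.2102  0.003 ] S [ 0.5284 -0.2126  0.05  ]
rim left/right T [ 0.5258 -0.1663  0.05  ] [ 0.526  -0.2512  0.05  ] [ 0.5689 -0.2086  0.05  ] [ 0.4841 -0.2079  0.05  ]
bar T [ 0.629  -0.2441  0.044 ] ends [ 0.6362 -0.221   0.044 ] [ 0.6218 -0.2697  0.044 ] S ends [ 0.6475 -0.2174  0.044 ] [ 0.625 -0.266  0.044]
pivots T [ 0.5455 -0.1678  0.044 ] [ 0.5167 -0.2555  0.044 ]
nose tip T [0.4722 0.0305 0.235 ] [0.4714 0.0283 0.245 ] clamp [0.5688 0.0121 0.25  ]
hook S tip [0.4869 0.0298 0.2263]
marker [ 0.5628 -0.1003  0.01  ] [ 0.4328 -0.1006  0.01  ]
```

Request:
drive_tool([
  [[0,0,0.0644],[2.9,2.0,0.2],4.5],
  [[0,0,0.0644],[2.9,2.0,0.2],4.5],
  [[0,0,0.0644],[2.9,2.0,0.2],4.5],
  [[0,0,0.0644],[2.9,2.0,0.2],4.5],
  [[0,0,0.0644],[2.9,2.0,0.2],4.5],
  [[0,0,0.0644],[2.9,2.0,0.2],4.5],
  [[0,0,0.0644],[2.9,2.0,0.2],4.5],
  [[0,0,0.0644],[2.9,2.0,0.2],4.5],
])

```text
clock: 1.1
position: [0.367, -0.3982, 0.258]
ee_rot: [-0.0, 0.93, 0.368, -0.0]
contact_force: [0.3, -0.4, 0.4]
width: 0.045
gripper_force: 0.0
```

Request:
drive_tool([
  [[0,0,0.0644],[2.9,2.0,0.2],4.5],
  [[0,0,0.0644],[2.9,2.0,0.2],4.5],
  [[0,0,0.0644],[2.9,2.0,0.2],4.5],
  [[0,0,0.0644],[2.9,2.0,0.2],4.5],
  [[0,0,0.0644],[2.9,2.0,0.2],4.5],
  [[0,0,0.0644],[2.9,2.0,0.2],4.5],
  [[0,0,0.0644],[2.9,2.0,0.2],4.5],
  [[0,0,0.0644],[2.9,2.0,0.2],4.5],
])

```text
clock: 2.1
position: [0.599, -0.2383, 0.2738]
ee_rot: [-0.0, 0.806, 0.593, -0.0]
contact_force: [0.4, -0.8, -0.5]
width: 0.0446
gripper_force: 0.0
```

```bash
python3 - <<'E'
from h import *
np.set_printoptions(precision=4,suppress=True)
s=manip.get_state(); print(s["clock"],s["position"],s["ee_rot"],s["qpos"],s["contact_force"],s["width"])
c=eyes.get_calibration("wrist"); np.savez("pics/w1.npz",**c)
im=eyes.get_image("wrist"); cv2.imwrite("pics/w1.png",im[...,::-1])
V=c["view"];print(-V[:3,:3].T@V[:3,3],-V[2,:3], c["camera_matrix"][0,0])
for P in((.629,-.244,.044),(.5275,-.21,.05),(.4933,.027,.2)): print(proj("wrist",P,c))
E
```

```text
2.1 [ 0.599  -0.2383  0.2738] [-0.0004  0.8056  0.5925 -0.0003] [-0.4864  0.3688  1.2892 -0.0001  1.4845 -0.1839] [ 0.4172 -0.8227 -0.4802] 0.04457293199851542
[ 0.6235 -0.1625  0.4059] [-0.0931 -0.2968 -0.9504] 304.6134176016037
[306.0264 176.7915]
[216.2161 175.8592]
[ -81.1063 -190.712 ]
```

View pics/w1.png

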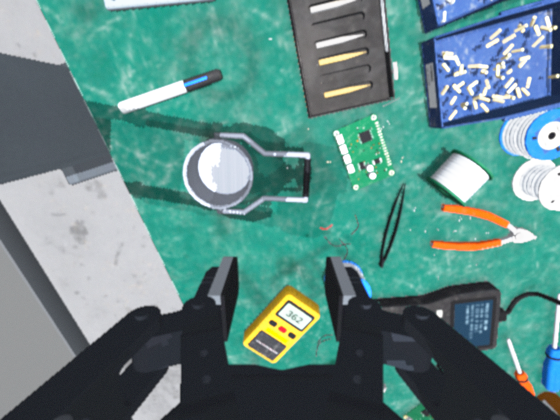

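The wrist view shows the bar from (308,155) to (306,200), close to its predicted centre (306,177). The rim is centred at about (219,174), with the inner legs at x≈265. I'll refine the positions from these.

```bash
python3 - <<'E'
from h import *
np.set_printoptions(precision=4,suppress=True)
im=cv2.imread("pics/w1.png"); c=dict(np.load("pics/w1.npz"))
a=cv2.resize(im[120:225,175:325],(800,560),interpolation=cv2.INTER_CUBIC)
for i in range(0,150,10): cv2.putText(a,str(175+i),(int(i*5.333),10),0,.35,(0,255,255)); cv2.line(a,(int(i*5.333),12),(int(i*5.333),18),(0,255,255))
for i in range(0,105,10): cv2.putText(a,str(120+i),(0,int(i*5.333)+4),0,.35,(0,255,255))
cv2.imwrite("pics/cw.png",a)
E
```

```text
(no output)
```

View pics/cw.png

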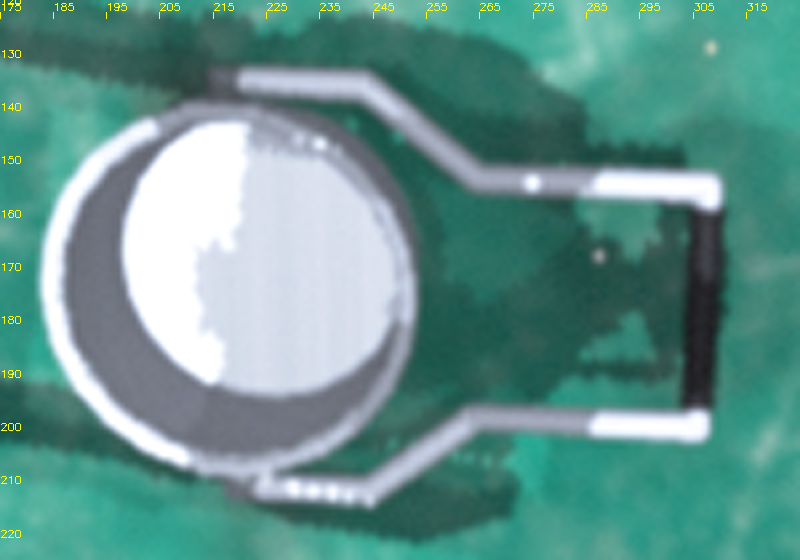

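```bash
python3 - <<'E'
from h import *
np.set_printoptions(precision=4,suppress=True)
c=dict(np.load("pics/w1.npz"))
w=lambda x,y,z:atz("wrist",(175+x/5.333,120+y/5.333),z,c)
a,b=w(706,188,.044),w(697,425,.044); print("bar ends",a,b,np.linalg.norm(a-b),"mid",(a+b)/2)
r=w(228.5,287,.05); print("rim",r, "diam",np.linalg.norm(w(42,287,.05)-w(415,287,.05)))
d=(a+b)/2-r; print("d",d,np.hypot(*d[:2]),np.degrees(np.arctan2(d[1],d[0])), "perp bar deg",np.degrees(np.arctan2((a-b)[1],(a-b)[0]))-90)
E
```

```text
bar ends [ 0.6376 -0.2196  0.044 ] [ 0.6208 -0.2716  0.044 ] 0.05459165696214785 mid [ 0.6292 -0.2456  0.044 ]
rim [ 0.5302 -0.2083  0.05  ] diam 0.08278668772637035
d [ 0.0989 -0.0373 -0.006 ] 0.1057443901942497 -20.66063668636191 perp bar deg -17.917373611126735
```

Request:
drive_tool([
  [[0,0,-0.02],[0.75,-0.17,-3.0],4.0],
  [[0,0,0],[0.75,-0.17,-3.5],4.0],
  [[0,0,0],[0.75,-0.17,-4.0],4.0],
  [[0,0,0],[0.75,-0.17,-4.0],4.0],
  [[0,0,0],[0,0,-3.9],4.0],
  [[0,0,0],[0,0,-2.5],4.0],
  [[0,0,0],[0,0,-1.7],4.0],
  [[0,0,0],[0,0,-0.8],4.0],
])

```text
clock: 3.15
position: [0.6279, -0.2458, 0.0393]
ee_rot: [-0.001, 0.812, 0.584, -0.0]
contact_force: [0.4, -0.7, 0.1]
width: 0.0401
gripper_force: 0.0
```

Request:
drive_tool([
  [[0,0,0],[0,0,0],2.5],
  [[0,0,0],[0,0,0],1.5],
  [[0,0,0],[0,0,0],1.0],
  [[0,0,0],[0,0,0],0.7],
  [[0,0,0],[0,0,0],0.5],
  [[0,0,0],[0,0,0],0.5],
], force=25)

```text
clock: 3.9
position: [0.6284, -0.2459, 0.0404]
ee_rot: [0.0, 0.812, 0.584, 0.0]
contact_force: [0.2, 0.3, 0.5]
width: 0.0066
gripper_force: 24.3
```

Request:
drive_tool([
  [[0,0,0],[0.03,-0.01,1.03],0.5],
  [[0,0,0],[-0.14,0.05,1.02],0.5],
  [[0,0,0],[-0.23,0.08,1.0],0.5],
  [[0,0,0],[-0.33,0.11,0.97],0.5],
  [[0,0,0],[-0.42,0.15,0.93],0.5],
  [[0,0,0],[-0.5,0.17,0.88],0.5],
  [[0,0,0],[-0.58,0.2,0.83],0.5],
  [[0,0,0],[-0.65,0.23,0.76],0.5],
])

```text
clock: 4.9
position: [0.5997, -0.236, 0.115]
ee_rot: [0.0, 0.812, 0.584, 0.0]
contact_force: [0.0, 0.5, -1.7]
width: 0.0066
gripper_force: 24.3
```

Request:
drive_tool([
  [[0,0,0],[-0.72,0.25,0.69],0.5],
  [[0,0,0],[-0.78,0.27,0.61],0.5],
  [[0,0,0],[-0.83,0.29,0.53],0.5],
  [[0,0,0],[-0.88,0.31,0.44],0.5],
  [[0,0,0],[-0.92,0.32,0.35],0.5],
  [[0,0,0],[-0.94,0.33,0.25],0.5],
  [[0,0,0],[-0.96,0.34,0.15],0.5],
  [[0,0,0],[-0.97,0.34,0.05],0.5],
])

```text
clock: 5.9
position: [0.5297, -0.2115, 0.1454]
ee_rot: [0.0, 0.812, 0.584, 0.0]
contact_force: [-0.2, -0.0, -0.1]
width: 0.0069
gripper_force: 24.3
```

```bash
python3 - <<'E'
from h import *
np.set_printoptions(precision=4,suppress=True)
s=manip.get_state(); print(s["clock"],s["position"],s["contact_force"],s["moment"],s["width"])
c=eyes.get_calibration("wrist"); np.savez("pics/w2.npz",**c)
w=eyes.get_image("wrist"); sc=eyes.get_image("scene")
a=cv2.resize(w[100:420,60:500],(440,320)); b=cv2.resize(sc[150:290,180:330],(343,320),interpolation=cv2.INTER_CUBIC)
cv2.imwrite("pics/p2.png",np.hstack([a,b])[...,::-1])
E
```

```text
5.9 [ 0.5297 -0.2115  0.1454] [-0.2125 -0.0209 -0.1379] [-0.0836  0.0087 -0.0171] 0.00687715591268648
```

View pics/p2.png

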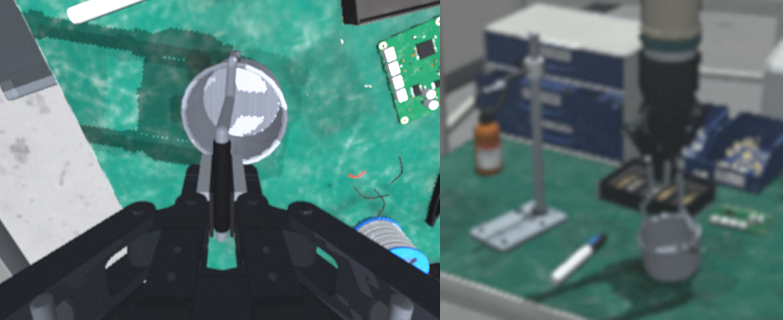

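The bail now stands upright with the pail level, and the jaws hold mid-bar (pixel (221,180) in the left half of the picture). Next I'll let go, move 17 mm along the bar so the hook can pass in the middle, and grip again.

Request:
drive_tool([
  [[0,0,0],[0,0,0],1.2],
  [[0,0,0],[0,0,0],2.0],
  [[0,0,0],[0,0,0],2.4],
  [[0,0,0],[0,0,0.2],2.4],
  [[0,0,0],[-0.18,-0.54,0.2],2.4],
  [[0,0,0],[-0.18,-0.54,0],2.4],
  [[0,0,0],[-0.18,-0.53,0],2.4],
  [[0,0,0],[0,0,0],2.4],
])

```text
clock: 7.0
position: [0.5245, -0.2283, 0.1491]
ee_rot: [-0.0, 0.812, 0.583, -0.0]
contact_force: [0.1, 0.0, 0.6]
width: 0.0237
gripper_force: 0.0
```

Request:
drive_tool([
  [[0,0,0],[0,0,0],1.6],
  [[0,0,0],[0,0,0],1.1],
  [[0,0,0],[0,0,0],0.8],
  [[0,0,0],[0,0,0],0.5],
  [[0,0,0],[0,0,0],0.3],
  [[0,0,0],[0,0,0],0.3],
], force=60)

```text
clock: 7.75
position: [0.525, -0.2276, 0.1494]
ee_rot: [0.0, 0.812, 0.584, 0.0]
contact_force: [0.9, 0.3, 0.0]
width: 0.0049
gripper_force: 58.4
```

```bash
python3 - <<'E'
from h import *
np.set_printoptions(precision=4,suppress=True)
s=manip.get_state(); print(s["clock"],s["position"],s["contact_force"],s["moment"],s["width"],s["gripper_force"])
c=eyes.get_calibration("wrist"); np.savez("pics/w3.npz",**c)
w=eyes.get_image("wrist"); sc=eyes.get_image("scene")
cv2.imwrite("pics/w3.png",w[...,::-1])
a=cv2.resize(w[100:360,160:400],(480,520)); b=cv2.resize(sc[170:290,270:330],(260,520),interpolation=cv2.INTER_CUBIC)
cv2.imwrite("pics/p3.png",np.hstack([a,b])[...,::-1])
E
```

```text
7.75 [ 0.525  -0.2276  0.1494] [0.8742 0.2535 0.0322] [ 0.1132 -0.2213  0.0309] 0.004931950059267141 58.432688657194376
```

View pics/p3.png

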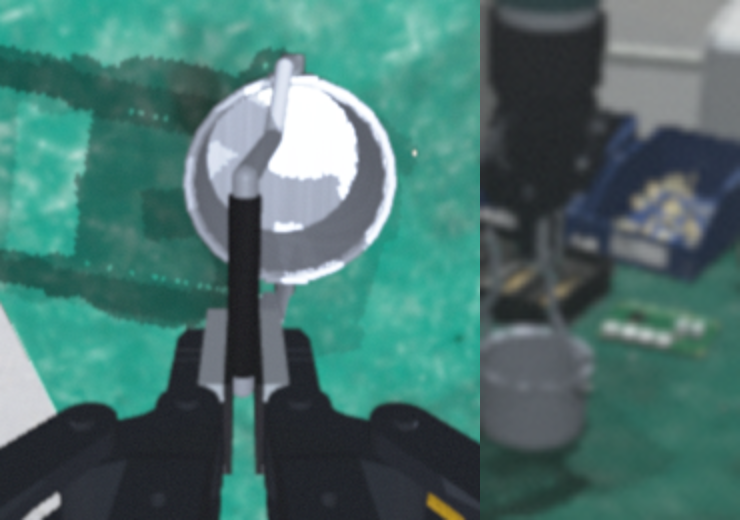

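```bash
python3 - <<'E'
from h import *
np.set_printoptions(precision=4,suppress=True)
d=np.array([.948,-.317]);e=np.array([-.317,-.948])
def rep(n,p,b0):
    q=p[:2]-b0; print(n,p,"d",q@d,"e",q@e)
c=dict(np.load("pics/w3.npz")); b=np.array([.525,-.2276])
rep("rim3",atz("wrist",(305,189.5),.05,c),b)
rep("bar far end",atz("wrist",(160+245/2,100+185/2),.149,c),b); rep("bar near end",atz("wrist",(160+243/2,100+385/2),.149,c),b)
c=dict(np.load("pics/w2.npz")); rep("rim2",atz("wrist",(60+234,100+110),.05,c),np.array([.5297,-.2115]))
rep("bar2 far",atz("wrist",(60+221,100+133),.149,c),np.array([.5297,-.2115]))
rep("bar2 near",atz("wrist",(60+221,100+236),.149,c),np.array([.5297,-.2115]))
E
```

```text
rim3 [ 0.55   -0.2141  0.05  ] d 0.019401336397508673 e -0.02075498651416402
bar far end [ 0.5404 -0.1858  0.149 ] d 0.0013431415094823035 e -0.044536512017334974
bar near end [ 0.5235 -0.2348  0.149 ] d 0.0008739442807040928 e 0.007285110157579389
rim2 [ 0.5415 -0.21    0.05  ] d 0.01075343495378816 e -0.00518603740051669
bar2 far [ 0.5387 -0.1865  0.149 ] d 0.0005814315790844542 e -0.026587346066052425
bar2 near [ 0.5205 -0.2406  0.149 ] d 0.0005283301414510867 e 0.030442290743309112
```

Request:
drive_tool([
  [[0,0,0],[0.3,-0.1,0.06],0.3],
  [[0,0,0],[0.3,-0.1,0.05],0.3],
  [[0,0,0],[0.3,-0.1,0.04],0.3],
  [[0,0,0],[0.3,-0.1,0.03],0.3],
  [[0,0,0],[0.3,-0.1,0.02],0.3],
  [[0,0,0],[0.3,-0.1,0],0.3],
  [[0,0,0],[0,0,0],0.3],
], force=35)

```text
clock: 8.72
position: [0.5429, -0.2339, 0.151]
ee_rot: [0.0, 0.812, 0.584, -0.0]
contact_force: [0.3, -0.1, -1.2]
width: 0.0047
gripper_force: 55.6
```

```bash
cat >> h.py <<'E'
def rim(im,c,z=.05):
    """pail rim centre in a wrist picture (BGR) from Hough circles"""
    g=cv2.GaussianBlur(cv2.cvtColor(im,cv2.COLOR_BGR2GRAY),(3,3),0)[80:300,180:400]
    k=cv2.HoughCircles(g,cv2.HOUGH_GRADIENT_ALT,1.5,30,param1=200,param2=.6,minRadius=40,maxRadius=65)
    if k is None: return None
    return [(q[0]+180,q[1]+80,q[2],atz("wrist",(q[0]+180,q[1]+80),z,c)) for q in k[0]]
E
python3 - <<'E'
from h import *
np.set_printoptions(precision=4,suppress=True)
print("test w3",rim(cv2.imread("pics/w3.png"),dict(np.load("pics/w3.npz"))))
s=manip.get_state(); print(s["clock"],s["position"],s["contact_force"],s["moment"],s["width"],s["gripper_force"])
c=eyes.get_calibration("wrist"); np.savez("pics/w4.npz",**c)
w=eyes.get_image("wrist")[...,::-1].copy(); cv2.imwrite("pics/w4.png",w)
print(rim(w,c))
E
```

```text
test w3 [(np.float32(304.5), np.float32(185.0), np.float32(50.86373), array([ 0.5507, -0.2105,  0.05  ]))]
8.725 [ 0.5429 -0.2339  0.151 ] [ 0.2689 -0.0933 -1.1777] [ 0.0175 -0.0705 -0.0014] 0.004697898533866474 55.63377034734003
[(np.float32(282.0), np.float32(188.0), np.float32(49.406387), array([ 0.551 , -0.2138,  0.05  ]))]
```

Request:
drive_tool([
  [[0,0,0],[0,0,0.1],0.3],
  [[0,0,0],[0,0,0.2],0.3],
  [[0,0,0],[0,0,0.3],0.3],
  [[0,0,0],[0,0,0.4],0.3],
  [[0,0,0],[0,0,0.5],0.3],
  [[0,0,0],[0,0,0.3],0.3],
  [[0,0,0],[0,0,0.1],0.3],
  [[0,0,0],[0,0,0],0.3],
], force=60)

```text
clock: 9.78
position: [0.5427, -0.2337, 0.1703]
ee_rot: [0.0, 0.812, 0.584, 0.0]
contact_force: [-0.1, 0.4, -2.8]
width: 0.0049
gripper_force: 58.8
```

```bash
python3 - <<'E'
from h import *
np.set_printoptions(precision=4,suppress=True)
s=manip.get_state(); print(s["clock"],s["position"],s["contact_force"],s["moment"],s["width"],s["gripper_force"])
c=eyes.get_calibration("wrist"); np.savez("pics/w5.npz",**c)
w=eyes.get_image("wrist")[...,::-1].copy(); cv2.imwrite("pics/w5.png",w)
sc=eyes.get_image("scene")[...,::-1].copy(); cv2.imwrite("pics/s5.png",sc)
print(rim(w,c,.069))
E
```

```text
9.775 [ 0.5427 -0.2337  0.1703] [-0.118   0.4281 -2.8227] [-0.0869 -0.0026 -0.0384] 0.004877807369657355 58.815297335386276
[(np.float32(279.0), np.float32(188.0), np.float32(48.857883), array([ 0.5485, -0.213 ,  0.069 ]))]
```

Request:
drive_tool([
  [[0,0,0],[0,0,0.6],0.3],
  [[0,0,0],[0,0,1.2],0.3],
  [[0,0,0],[0,0,1.6],0.3],
  [[0,0,0],[0,0,1.8],0.3],
  [[0,0,0],[0,0,1.8],0.3],
  [[0,0,0],[0,0,1.4],0.3],
  [[0,0,0],[0,0,0.9],0.3],
  [[0,0,0],[0,0,0.4],0.3],
])

```text
clock: 10.88
position: [0.5428, -0.2338, 0.2679]
ee_rot: [0.0, 0.812, 0.584, 0.0]
contact_force: [-0.8, 0.2, -2.0]
width: 0.0043
gripper_force: 58.8
```

Request:
drive_tool([
  [[0,0,0.007],[-0.23,0.42,0],0.3],
  [[0,0,0.007],[-0.46,0.84,0],0.3],
  [[0,0,0.007],[-0.68,1.25,0],0.3],
  [[0,0,0.007],[-0.91,1.67,0],0.3],
  [[0,0,0.007],[-1.14,2.09,0],0.3],
  [[0,0,0.007],[-1.28,2.34,0],0.3],
  [[0,0,0.007],[-1.28,2.34,0],0.3],
  [[0,0,0.007],[-1.28,2.34,0],0.3],
])

```text
clock: 11.88
position: [0.469, -0.099, 0.2674]
ee_rot: [0.0, 0.795, 0.606, 0.0]
contact_force: [1.2, -0.1, -3.1]
width: 0.0051
gripper_force: 58.8
```

Request:
drive_tool([
  [[0,0,0.007],[-1.28,2.34,0],0.3],
  [[0,0,0.007],[-1.28,2.34,0],0.3],
  [[0,0,0.007],[-1.19,2.17,0],0.3],
  [[0,0,0.007],[-1.0,1.84,0],0.3],
  [[0,0,0.007],[-0.82,1.5,0],0.3],
  [[0,0,0.007],[-0.64,1.17,0],0.3],
  [[0,0,0.007],[-0.46,0.84,0],0.3],
  [[0,0,0.007],[-0.27,0.5,0],0.3],
])

```text
clock: 12.88
position: [0.4007, 0.0265, 0.2672]
ee_rot: [0.0, 0.778, 0.628, 0.0]
contact_force: [-0.2, -0.5, -2.9]
width: 0.0043
gripper_force: 58.9
```

```bash
python3 - <<'E'
from h import *
np.set_printoptions(precision=4,suppress=True)
s=manip.get_state(); print(s["clock"],s["position"],s["ee_rot"],s["qpos"],s["contact_force"],s["moment"],s["width"],s["gripper_force"])
for n in("wrist","top","scene"):
    c=eyes.get_calibration(n); np.savez(f"pics/{n}6.npz",**c)
    im=eyes.get_image(n)[...,::-1].copy(); cv2.imwrite(f"pics/{n}6.png",im)
    for P in((.4933,.0271,.206),(.4650,.0331,.215),(.4777,.0304,.239),(.5715,.0105,.283)):
        print(n,proj(n,P,c))
w=cv2.imread("pics/wrist6.png"); t=cv2.imread("pics/top6.png")[185:285,180:300]; sc=cv2.imread("pics/scene6.png")[150:260,175:285]
a=np.hstack([cv2.resize(t,(360,300),interpolation=cv2.INTER_CUBIC),cv2.resize(sc,(360,300),interpolation=cv2.INTER_CUBIC)])
w2=cv2.resize(w[40:270,100:460],(450,288)); pad=np.zeros((288,270,3),np.uint8)
cv2.imwrite("pics/p6.png",np.vstack([a,np.hstack([w2,pad])]))
E
```

```text
12.875 [0.4007 0.0265 0.2672] [0.0002 0.778  0.6283 0.    ] [-0.1075 -0.0068  1.7848 -0.0002  1.3633  0.1046] [-0.208  -0.5115 -2.9404] [-0.0058  0.0407  0.028 ] 0.004312710317947691 58.85286033153534
wrist [416.4048 204.7957]
wrist [376.8822 209.0505]
wrist [412.7854 222.2065]
wrist [681.6831 258.1041]
top [206.1346 250.6145]
top [202.1864 262.896 ]
top [201.3673 256.3315]
top [208.124  210.3371]
scene [201.9358 194.5452]
scene [194.3591 194.5121]
scene [197.2696 185.6364]
scene [220.3868 163.5661]
```

View pics/p6.png

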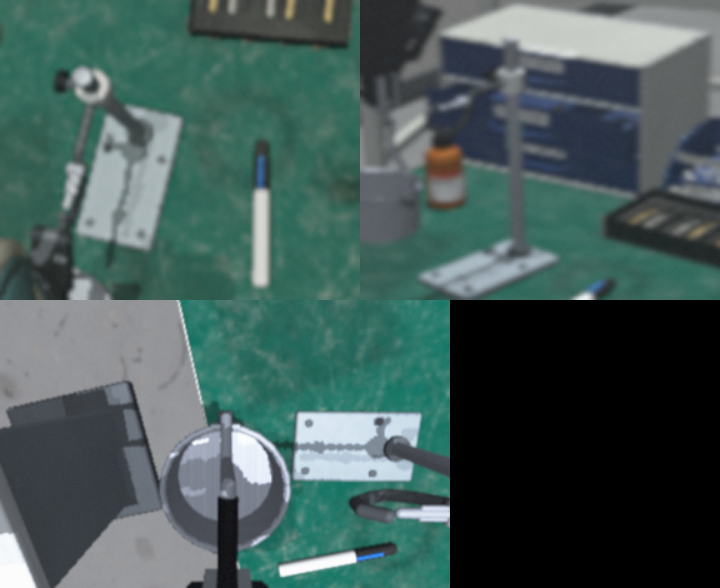

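The wrist view (lower left) shows the plate square to the tool. Its crop corners are (296,412), (420,413), (418,482) and (293,480), and the post foot is at (396,447). The hook's outermost point is at about (352,503) and the pail hangs level.

```bash
python3 - <<'E'
from h import *
np.set_printoptions(precision=4,suppress=True)
c=dict(np.load("pics/wrist6.npz"))
W=lambda x,y:(100+x/1.25,40+(y-300)/1.25)
P=[atz("wrist",W(*p),.01,c)[:2] for p in((296,412),(420,413),(418,482),(293,480))]
print("corners",*P); ctr=sum(P)/4
ex=(P[1]-P[0]+P[2]-P[3]); ang=np.arctan2(ex[1],ex[0]); print("ctr",ctr,"ang",np.degrees(ang),"len",np.linalg.norm(ex)/2)
pb=atz("wrist",W(396,447),.01,c)[:2]; print("post base",pb)
# plane of hook through centre
for a in (np.radians(-12),ang):
    u=np.array([np.cos(a),np.sin(a)]);v=np.array([-u[1],u[0]])
    print("post rel ctr",(pb-ctr)@u,(pb-ctr)@v)
    post=np.array([.572,.0105]); seat=post-.08*u; print("seat",seat,"seat by ctr",ctr@v,seat@v,post@v)
    for n,p in(("outer",(352,503)),("nose end",(398,517)),("arm",(440,497))):
        o,d=ray("wrist",W(*p),c); 
        for off in(post@v,ctr@v):
            t=(off-o[:2]@v)/(d[:2]@v); q=o+t*d; print(n,"x",(q[:2]-seat)@u,"z",q[2])
for z in (.05,.168): print("rim",atz("wrist",W(226,487),z,c))
im=cv2.imread("pics/wrist6.png"); print(rim(im,c,.166))
E
python3 -c "
import cv2
w=cv2.imread('pics/wrist6.png')[110:290,260:560]; a=cv2.resize(w,(800,480),interpolation=cv2.INTER_CUBIC)
for i in range(0,300,20): cv2.putText(a,str(260+i),(int(i*2.667),10),0,.35,(0,0,255)); cv2.line(a,(int(i*2.667),12),(int(i*2.667),18),(0,0,255))
for i in range(0,180,20): cv2.putText(a,str(110+i),(0,int(i*2.667)+4),0,.35,(0,0,255))
cv2.imwrite('pics/cw6.png',a)"
```

```text
corners [0.4805 0.0676] [0.6005 0.0409] [ 0.5947 -0.0295] [0.4668 0.    ]
ctr [0.5356 0.0197] ang -12.77424836019214 len 0.12707948337017816
post base [0.5748 0.0121]
post rel ctr 0.03989966543612023 0.0006649695455642725
seat [0.4937 0.0271] seat by ctr 0.13067144277781487 0.1291960369554633 0.12919603695546328
outer x -0.021924396966516563 z 0.2007891935286745
outer x -0.023610973187239006 z 0.20569825607419037
nose end x -0.007029645103096126 z 0.2244737064183408
nose end x -0.009084581806145046 z 0.22879702986113756
arm x 0.03220565118715993 z 0.189063396094251
arm x 0.029180390654736443 z 0.19426244805605342
post rel ctr 0.03988703694829296 0.0012040639087555524
seat [0.494  0.0282] seat by ctr 0.1376839198094695 0.13671514340721636 0.13671514340721636
outer x -0.023533106374945285 z 0.20544409787770423
outer x -0.02467121463217061 z 0.20871834698688935
nose end x -0.008707260149194875 z 0.2279861539436545
nose end x -0.010095793669509896 z 0.230879642303339
arm x 0.030839040469800957 z 0.1914042669800823
arm x 0.02878252533238708 z 0.19491566466701032
rim [0.3989 0.0173 0.05  ]
rim [0.4053 0.0466 0.168 ]
[(np.float32(283.5), np.float32(186.5), np.float32(47.82172), array([0.4078, 0.0481, 0.166 ]))]
```

View pics/cw6.png

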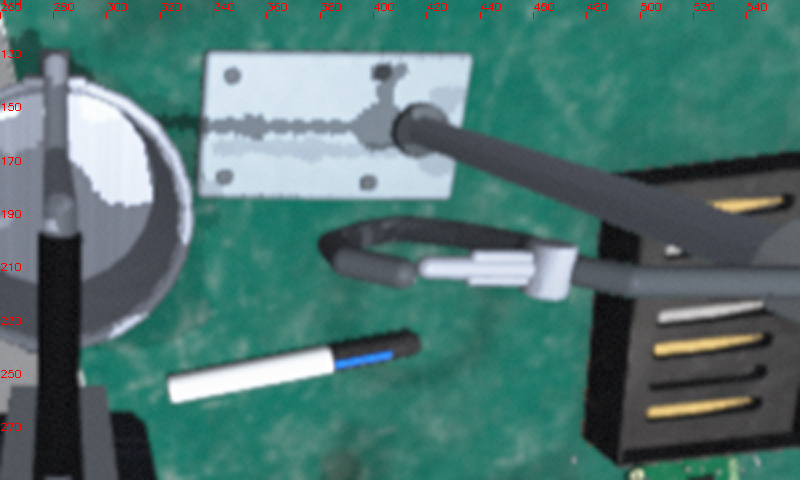

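The enlarged wrist view shows the gate's free end at px (418,210), its hinge at (466,211), the nose end at (414.5,214) and the hook's outer edge at (380,202). I'll fit the seat position from these.

```bash
python3 - <<'E'
from h import *
from scipy.optimize import least_squares
np.set_printoptions(precision=4,suppress=True)
c=dict(np.load("pics/wrist6.npz"))
obs=[((-.008,0,.025),(418.2,210.1)),((.019,0,.025),(466.2,211.2)),((-.029,0,.006),(380,202))]
post=np.array([.5725,.0108])
def pt(p,l):
    a=p[3];u=np.array([np.cos(a),np.sin(a)]);v=np.array([-u[1],u[0]]); return np.r_[p[:2]+l[0]*u+l[1]*v,p[2]+l[2]]
def f(p):
    r=[(proj("wrist",pt(p,l),c)-q)/1.5 for l,q in obs]
    r.append((pt(p,(.08,0,0))[:2]-post)/.003); r.append([(p[3]+np.radians(12.4))/.015,(p[2]-.206)/.007])
    return np.concatenate(r)
s=least_squares(f,[.493,.027,.206,-.21]); p=s.x; print(p[:3],np.degrees(p[3]),s.fun)
for n in("top","scene"):
    for l in((-.008,0,.025),(-.029,0,.006),(.08,0,.283-p[2])): print(n,proj(n,pt(p,l)))
m=pt(p,(-.006,0,0)); a=p[3];u=np.array([np.cos(a),np.sin(a)]);v=np.array([-u[1],u[0]])
st=manip.get_state()["position"]; bc=np.array([.4007,.0265])+.020*v
print("mouth",m,"bail ctr",bc,"rel seat x,y",(bc-p[:2])@u,(bc-p[:2])@v,"u",u)
E
```

```text
[0.4966 0.0282 0.199 ] -12.465121962452402 [ 1.9411  0.4402 -0.3966 -0.102  -1.9319 -0.2681  0.7347  0.0341 -0.0758
 -0.9933]
top [203.1983 251.8804]
top [202.5713 261.7256]
top [207.9908 208.8549]
scene [199.9415 189.2182]
scene [194.8633 197.192 ]
scene [220.8619 163.2579]
mouth [0.4907 0.0295 0.199 ] bail ctr [0.405 0.046] rel seat x,y -0.09326909009004383 -0.002327841161294578 u [ 0.9764 -0.2158]
```

```bash
python3 - <<'E'
from h import *
np.set_printoptions(precision=4,suppress=True)
c=dict(np.load("pics/wrist6.npz")); a=np.radians(-12.5);u=np.array([np.cos(a),np.sin(a)]);v=np.array([-u[1],u[0]])
B=np.array([.4007,.0265])  # TCP
for n,l,q in(("gate end",(-.008,.025),(418.2,210.1)),("hinge",(.019,.025),(464,211.2)),("outer",(-.029,.006),(380,202)),("nose end",(-.012,.030),(414.5,213.9)),("nose end",(-.012,.026),(414.5,213.9))):
    for zs in(.199,.206,.213):
        P=atz("wrist",q,zs+l[1],c)[:2]; s=P-l[0]*u
        print(n,zs,"seat rel TCP x %.4f y %.4f"%((s-B)@u,(s-B)@v))
E
```

```text
gate end 0.199 seat rel TCP x 0.0915 y 0.0228
gate end 0.206 seat rel TCP x 0.0881 y 0.0250
gate end 0.213 seat rel TCP x 0.0848 y 0.0273
hinge 0.199 seat rel TCP x 0.0923 y 0.0223
hinge 0.206 seat rel TCP x 0.0879 y 0.0246
hinge 0.213 seat rel TCP x 0.0834 y 0.0269
outer 0.199 seat rel TCP x 0.0952 y 0.0221
outer 0.206 seat rel TCP x 0.0928 y 0.0242
outer 0.213 seat rel TCP x 0.0905 y 0.0262
nose end 0.199 seat rel TCP x 0.0912 y 0.0220
nose end 0.206 seat rel TCP x 0.0880 y 0.0244
nose end 0.213 seat rel TCP x 0.0847 y 0.0268
nose end 0.199 seat rel TCP x 0.0931 y 0.0207
nose end 0.206 seat rel TCP x 0.0898 y 0.0230
nose end 0.213 seat rel TCP x 0.0866 y 0.0254
```

Request:
drive_tool([
  [[0,0,0],[0.22,-0.05,0],0.3],
  [[0,0,0],[0.44,-0.09,0],0.3],
  [[0,0,0],[0.66,-0.13,0],0.3],
  [[0,0,0],[0.89,-0.18,0],0.3],
  [[0,0,0],[0.96,-0.2,0],0.3],
  [[0,0,0],[0.96,-0.2,0],0.3],
  [[0,0,0],[0.96,-0.2,0],0.3],
  [[0,0,0],[0.96,-0.2,0],0.3],
])

```text
clock: 14.02
position: [0.4619, 0.0135, 0.2672]
ee_rot: [0.0, 0.778, 0.628, -0.0]
contact_force: [0.2, -0.6, -2.9]
width: 0.0043
gripper_force: 58.8
```

Request:
drive_tool([
  [[0,0,0],[0.89,-0.18,0],0.3],
  [[0,0,0],[0.74,-0.15,0],0.3],
  [[0,0,0],[0.44,-0.09,0],0.3],
  [[0,0,0],[0.3,-0.04,0],0.3],
  [[0,0,0],[0,0,0],0.3],
  [[0,0,0],[0,0,0],0.3],
])

```text
clock: 14.78
position: [0.4846, 0.0091, 0.2672]
ee_rot: [-0.0, 0.778, 0.628, -0.0]
contact_force: [1.3, -0.5, -3.0]
width: 0.0045
gripper_force: 58.8
```

```bash
python3 - <<'E'
from h import *
np.set_printoptions(precision=4,suppress=True)
s=manip.get_state(); print(s["clock"],s["position"],s["contact_force"],s["moment"],s["width"])
c=eyes.get_calibration("wrist"); np.savez("pics/wrist7.npz",**c); w=eyes.get_image("wrist")[...,::-1].copy(); cv2.imwrite("pics/wrist7.png",w)
print(rim(w,c,.166))
# where the gate ought to show, and rough ascii of brightness round it
a=np.radians(-12.5);u=np.array([np.cos(a),np.sin(a)]);v=np.array([-u[1],u[0]])
for zs,x,y in((.199,.0915,.0225),(.206,.088,.0248)):
    S=np.array([.4007,.0265])+x*u+y*v
    for l in((-.012,.033),(-.008,.025),(.019,.025),(-.029,.006)): print(zs,l,proj("wrist",np.r_[S+l[0]*u,zs+l[1]],c))
E
```

```text
14.775 [0.4846 0.0091 0.2672] [ 1.3476 -0.4747 -3.0083] [-0.009   0.0389  0.0137] 0.004471282704680405
[(np.float32(279.0), np.float32(191.0), np.float32(49.27665), array([0.4875, 0.028 , 0.166 ]))]
0.199 (-0.012, 0.033) [269.6691 215.7728]
0.199 (-0.008, 0.025) [276.7457 211.4758]
0.199 (0.019, 0.025) [321.2473 211.7706]
0.199 (-0.029, 0.006) [245.611  202.2565]
0.206 (-0.012, 0.033) [262.9101 215.967 ]
0.206 (-0.008, 0.025) [270.5708 211.4831]
0.206 (0.019, 0.025) [316.924  211.7902]
0.206 (-0.029, 0.006) [238.8304 201.9152]
```

```bash
python3 - <<'E'
import cv2
a=cv2.imread("pics/wrist6.png",0); b=cv2.imread("pics/wrist7.png",0)
print("old cols 414-480"); 
for r in(208,211,214,217): print(r,a[r,414:482:2].tolist())
print("new cols 226-340 step2")
for r in range(196,224,3): print(r,b[r,226:342:2].tolist())
E
```

```text
old cols 414-480
208 [88, 93, 142, 181, 194, 194, 192, 193, 193, 192, 193, 191, 203, 210, 210, 208, 210, 207, 207, 207, 207, 205, 203, 150, 154, 176, 201, 217, 225, 224, 197, 83, 77, 73]
211 [103, 102, 173, 224, 230, 228, 228, 228, 228, 228, 227, 227, 228, 228, 228, 227, 227, 227, 226, 227, 226, 226, 226, 190, 163, 192, 209, 220, 224, 220, 143, 89, 92, 92]
214 [113, 111, 108, 129, 135, 138, 138, 144, 153, 153, 151, 191, 214, 215, 208, 213, 215, 213, 214, 212, 209, 210, 175, 154, 171, 201, 216, 222, 222, 209, 106, 88, 94, 94]
217 [104, 109, 105, 99, 102, 101, 101, 104, 101, 102, 102, 123, 121, 116, 117, 117, 117, 123, 130, 131, 124, 120, 136, 160, 177, 211, 218, 221, 218, 197, 118, 95, 85, 82]
new cols 226-340 step2
196 [74, 123, 127, 103, 77, 81, 78, 80, 83, 80, 133, 162, 146, 146, 149, 144, 116, 84, 68, 58, 54, 53, 58, 58, 54, 95, 115, 129, 192, 194, 190, 135, 55, 63, 65, 61, 64, 62, 61, 63, 54, 53, 54, 56, 56, 60, 64, 66, 76, 78, 119, 205, 220, 117, 102, 102, 109, 113]
199 [68, 100, 135, 108, 82, 81, 80, 80, 80, 80, 84, 106, 65, 44, 42, 51, 58, 61, 58, 58, 56, 60, 59, 57, 30, 24, 3
[... 1503 characters left out ...]
, 60, 61, 60, 62, 60, 80, 88, 89, 43, 18, 19, 24, 27, 24, 24, 22, 59, 94, 116, 119, 116, 117, 119, 120, 117, 116, 120, 118, 112, 159, 194, 218, 227, 222, 210, 166, 85, 86, 86, 92, 90, 91]
220 [106, 112, 105, 107, 108, 112, 127, 130, 114, 92, 83, 85, 87, 85, 86, 87, 86, 86, 87, 86, 85, 90, 89, 89, 39, 23, 21, 24, 28, 26, 25, 22, 58, 86, 86, 87, 85, 85, 86, 84, 88, 86, 87, 84, 92, 135, 198, 214, 224, 220, 210, 169, 98, 87, 91, 98, 96, 92]
223 [96, 101, 104, 106, 103, 101, 103, 119, 133, 116, 101, 85, 88, 88, 87, 88, 88, 88, 87, 87, 89, 89, 88, 89, 39, 21, 24, 27, 26, 26, 23, 22, 59, 90, 90, 87, 89, 88, 87, 86, 88, 89, 87, 105, 116, 135, 145, 156, 172, 165, 145, 104, 86, 92, 100, 104, 101, 110]
```

The bar's centre is at col 281.5 and the nose end at col 268, so the bar sits about 7.7 mm inside the nose face (x ≈ -4.3 mm). Parallax on the hinge gives a seat height of about 0.202 m. I'll press down from here, feeling for the gate.

Request:
drive_tool([
  [[0,0,0],[0,0,-0.2],0.3],
  [[0,0,0],[0,0,-0.4],0.3],
  [[0,0,0],[0,0,-0.5],0.3],
  [[0,0,0],[0,0,-0.5],0.3],
  [[0,0,0],[0,0,-0.4],0.3],
  [[0,0,0],[0,0,-0.2],0.3],
  [[0,0,0],[0,0,-0.1],0.3],
  [[0,0,0],[0,0,0],0.3],
], force=100)

```text
clock: 15.82
position: [0.485, 0.0091, 0.2443]
ee_rot: [0.0, 0.778, 0.628, 0.0]
contact_force: [0.2, 0.4, -2.5]
width: 0.0044
gripper_force: 67.0
```

Request:
drive_tool([
  [[0,0,0],[0,0,-0.2],0.3],
  [[0,0,0],[0,0,-0.2],0.3],
])

```text
clock: 16.08
position: [0.4849, 0.0091, 0.2402]
ee_rot: [0.0, 0.778, 0.628, 0.0]
contact_force: [-0.2, -0.2, -2.5]
width: 0.0043
gripper_force: 67.1
```

Request:
drive_tool([
  [[0,0,0],[0,0,-0.15],0.3],
  [[0,0,0],[0,0,-0.15],0.3],
])

```text
clock: 16.32
position: [0.4849, 0.009, 0.2371]
ee_rot: [0.0, 0.778, 0.628, -0.0]
contact_force: [-0.3, 0.5, -3.1]
width: 0.0041
gripper_force: 67.0
```

Request:
drive_tool([
  [[0,0,0],[0,0,-0.1],0.3],
  [[0,0,0],[0,0,-0.1],0.3],
])

```text
clock: 16.58
position: [0.4849, 0.0091, 0.2352]
ee_rot: [0.0, 0.778, 0.628, -0.0]
contact_force: [0.2, 0.6, -2.6]
width: 0.0044
gripper_force: 67.1
```

Request:
drive_tool([
  [[0,0,0],[0,0,-0.1],0.3],
  [[0,0,0],[0,0,-0.1],0.3],
])

```text
clock: 16.82
position: [0.4849, 0.0091, 0.2332]
ee_rot: [0.0, 0.778, 0.628, 0.0]
contact_force: [1.0, -0.3, -1.2]
width: 0.0042
gripper_force: 67.2
```

Request:
drive_tool([
  [[0,0,0],[0,0,-0.1],0.3],
  [[0,0,0],[0,0,-0.1],0.3],
])

```text
clock: 17.08
position: [0.4849, 0.0091, 0.2313]
ee_rot: [0.0, 0.778, 0.628, 0.0]
contact_force: [-1.2, -0.4, -0.4]
width: 0.0047
gripper_force: 67.3
```

Request:
drive_tool([
  [[0,0,0],[0,0,-0.1],0.3],
  [[0,0,0],[0,0,-0.1],0.3],
  [[0,0,0],[0,0,-0.1],0.3],
  [[0,0,0],[0,0,-0.1],0.3],
])

```text
clock: 17.58
position: [0.4851, 0.009, 0.2274]
ee_rot: [0.0, 0.778, 0.628, 0.0]
contact_force: [-1.2, -0.6, 1.0]
width: 0.0044
gripper_force: 67.5
```

Request:
drive_tool([
  [[0,0,0],[0,0,-0.1],0.3],
  [[0,0,0],[0,0,-0.1],0.3],
  [[0,0,0],[0,0,-0.1],0.3],
])

```text
clock: 17.95
position: [0.4854, 0.0089, 0.2246]
ee_rot: [0.001, 0.778, 0.628, 0.0]
contact_force: [-0.2, -2.1, 3.5]
width: 0.0044
gripper_force: 67.7
```

Request:
drive_tool([
  [[0,0,0],[0,0,-0.1],0.3],
  [[0,0,0],[0,0,-0.1],0.3],
  [[0,0,0],[0,0,-0.1],0.3],
])

```text
clock: 18.32
position: [0.486, 0.0088, 0.2218]
ee_rot: [0.001, 0.778, 0.628, 0.001]
contact_force: [1.2, -1.8, 6.6]
width: 0.0046
gripper_force: 67.9
```

Request:
drive_tool([
  [[0,0,0],[0,0,-0.1],0.3],
  [[0,0,0],[0,0,-0.1],0.3],
])

```text
clock: 18.58
position: [0.4856, 0.009, 0.2199]
ee_rot: [0.001, 0.778, 0.628, 0.001]
contact_force: [-0.2, -1.1, 6.8]
width: 0.0041
gripper_force: 67.9
```

Request:
drive_tool([
  [[0,0,0],[0,0,-0.1],0.3],
  [[0,0,0],[0,0,-0.1],0.3],
])

```text
clock: 18.82
position: [0.4856, 0.0091, 0.2181]
ee_rot: [0.001, 0.778, 0.628, 0.001]
contact_force: [-0.1, -1.6, 6.2]
width: 0.0046
gripper_force: 68.0
```

```bash
python3 - <<'E'
from h import *
np.set_printoptions(precision=4,suppress=True)
for _ in range(3):
    s=manip.get_state(); print(s["clock"],s["position"],s["contact_force"],s["moment"])
    c=eyes.get_calibration("wrist"); w=eyes.get_image("wrist")[...,::-1].copy()
cv2.imwrite("pics/wrist8.png",w)
print(rim(w,c,.116))
E
```

```text
18.825 [0.4856 0.0091 0.2181] [-0.0669 -1.6398  6.2181] [ 0.0466  0.0115 -0.0115]
18.875 [0.4853 0.0092 0.2178] [-0.075  -0.3765  7.0265] [0.0904 0.0176 0.0641]
18.925 [0.4852 0.0093 0.2178] [-0.6028 -0.9489  6.3825] [ 0.0432  0.0445 -0.0112]
[(np.float32(283.5), np.float32(185.0), np.float32(49.867386), array([0.4926, 0.032 , 0.116 ]))]
```

Request:
drive_tool([
  [[0,0,0],[0,0,-0.1],0.3],
  [[0,0,0],[0,0,-0.1],0.3],
])

```text
clock: 19.23
position: [0.4857, 0.0092, 0.2162]
ee_rot: [0.001, 0.778, 0.628, 0.001]
contact_force: [0.5, -0.8, 8.6]
width: 0.0045
gripper_force: 68.1
```

Request:
drive_tool([
  [[0,0,0],[0,0,-0.1],0.3],
  [[0,0,0],[0,0,-0.1],0.3],
])

```text
clock: 19.48
position: [0.4852, 0.0094, 0.214]
ee_rot: [0.0, 0.778, 0.628, 0.001]
contact_force: [-0.2, -0.1, 8.8]
width: 0.0045
gripper_force: 68.0
```

Request:
drive_tool([
  [[0,0,0],[-0.1,0.02,-0.05],0.3],
])

```text
clock: 19.6
position: [0.4837, 0.0097, 0.2133]
ee_rot: [-0.0, 0.778, 0.628, 0.0]
contact_force: [-2.0, 0.6, 5.5]
width: 0.0044
gripper_force: 67.7
```

Request:
drive_tool([
  [[0,0,0],[-0.05,0.01,-0.1],0.3],
])

```text
clock: 19.73
position: [0.481, 0.0102, 0.2111]
ee_rot: [-0.002, 0.778, 0.628, -0.002]
contact_force: [-5.9, 2.6, -0.1]
width: 0.0041
gripper_force: 67.3
```

Request:
drive_tool([
  [[0,0,0],[0,0,-0.1],0.3],
])

```text
clock: 19.85
position: [0.4826, 0.0095, 0.2095]
ee_rot: [-0.001, 0.778, 0.628, -0.001]
contact_force: [0.7, -0.4, -3.0]
width: 0.0044
gripper_force: 67.3
```

```bash
python3 - <<'E'
from h import *
np.set_printoptions(precision=4,suppress=True)
for _ in range(3):
    s=manip.get_state(); print(s["clock"],s["position"],s["ee_rot"],s["contact_force"],s["moment"])
    c=eyes.get_calibration("wrist"); w=eyes.get_image("wrist")[...,::-1].copy()
cv2.imwrite("pics/wrist9.png",w)
print(rim(w,c,.111))
E
```

```text
19.85 [0.4826 0.0095 0.2095] [-0.0007  0.7781  0.6281 -0.0007] [ 0.6717 -0.4409 -2.9586] [-0.1314  0.049  -0.014 ]
19.9 [0.4829 0.0095 0.2095] [-0.0005  0.7781  0.6281 -0.0006] [ 0.1164  0.0558 -3.011 ] [-0.0352  0.0015  0.0327]
19.95 [0.4832 0.0095 0.2097] [-0.0005  0.7782  0.6281 -0.0004] [ 0.7986 -0.2247 -2.6805] [-0.0248  0.0059 -0.0116]
[(np.float32(274.5), np.float32(189.5), np.float32(47.968437), array([0.483 , 0.0309, 0.111 ]))]
```

Request:
drive_tool([
  [[0,0,0],[0.2,-0.04,0],0.3],
  [[0,0,0],[0.2,-0.05,0],0.3],
  [[0,0,0],[0.14,-0.03,-0.05],0.3],
  [[0,0,0],[0,0,-0.1],0.3],
  [[0,0,0],[0,0,0],0.3],
])

```text
clock: 20.62
position: [0.4887, 0.0082, 0.2091]
ee_rot: [-0.0, 0.778, 0.628, -0.0]
contact_force: [-0.0, -0.2, -2.8]
width: 0.0043
gripper_force: 67.2
```

Request:
drive_tool([
  [[0,0,0],[0,0,-0.05],0.3],
  [[0,0,0],[0,0,-0.05],0.3],
])

```text
clock: 20.88
position: [0.4888, 0.0082, 0.2082]
ee_rot: [0.0, 0.778, 0.628, 0.0]
contact_force: [-0.5, -0.2, -3.2]
width: 0.0043
gripper_force: 67.1
```

Request:
drive_tool([
  [[0,0,0],[0,0,-0.05],0.3],
  [[0,0,0],[0,0,0],0.3],
])

```text
clock: 21.12
position: [0.4888, 0.0082, 0.2077]
ee_rot: [-0.0, 0.778, 0.628, -0.0]
contact_force: [0.6, -0.7, -2.6]
width: 0.0045
gripper_force: 67.1
```

Request:
drive_tool([
  [[0,0,0],[0,0,-0.05],0.3],
  [[0,0,0],[0,0,-0.05],0.3],
])

```text
clock: 21.38
position: [0.4888, 0.0082, 0.2067]
ee_rot: [0.0, 0.778, 0.628, 0.0]
contact_force: [-0.7, 1.0, -2.8]
width: 0.0044
gripper_force: 67.1
```

Request:
drive_tool([
  [[0,0,0],[0,0,-0.05],0.3],
  [[0,0,0],[0,0,-0.05],0.3],
])

```text
clock: 21.62
position: [0.4888, 0.0082, 0.2057]
ee_rot: [0.0, 0.778, 0.628, 0.0]
contact_force: [0.0, -0.2, -1.3]
width: 0.0045
gripper_force: 67.1
```

Request:
drive_tool([
  [[0,0,0],[0,0,-0.05],0.3],
  [[0,0,0],[0,0,0],0.3],
])

```text
clock: 21.88
position: [0.4888, 0.0082, 0.2052]
ee_rot: [0.0, 0.778, 0.628, -0.0]
contact_force: [0.5, 0.7, -2.9]
width: 0.0039
gripper_force: 67.1
```

Request:
drive_tool([
  [[0,0,0],[0,0,-0.05],0.3],
  [[0,0,0],[0,0,0],0.3],
])

```text
clock: 22.12
position: [0.4888, 0.0082, 0.2047]
ee_rot: [0.0, 0.778, 0.628, -0.0]
contact_force: [0.1, 0.2, -2.6]
width: 0.0042
gripper_force: 67.1
```

Request:
drive_tool([
  [[0,0,0],[0,0,-0.05],0.3],
  [[0,0,0],[0,0,0],0.3],
])

```text
clock: 22.38
position: [0.4888, 0.0082, 0.2042]
ee_rot: [0.0, 0.778, 0.628, -0.0]
contact_force: [-0.5, 0.1, -1.5]
width: 0.0045
gripper_force: 67.1
```

Request:
drive_tool([
  [[0,0,0],[0,0,-0.05],0.3],
  [[0,0,0],[0,0,0],0.3],
])

```text
clock: 22.62
position: [0.4888, 0.0082, 0.2037]
ee_rot: [0.0, 0.778, 0.628, -0.0]
contact_force: [-0.3, 0.2, -2.1]
width: 0.0047
gripper_force: 67.1
```

Request:
drive_tool([
  [[0,0,0],[0,0,-0.05],0.3],
  [[0,0,0],[0,0,0],0.3],
])

```text
clock: 22.88
position: [0.4888, 0.0082, 0.2032]
ee_rot: [-0.0, 0.778, 0.628, -0.0]
contact_force: [-0.1, -0.7, -2.5]
width: 0.0043
gripper_force: 67.2
```

Request:
drive_tool([
  [[0,0,0],[0,0,-0.05],0.3],
  [[0,0,0],[0,0,0],0.3],
])

```text
clock: 23.12
position: [0.4888, 0.0082, 0.2027]
ee_rot: [0.0, 0.778, 0.628, 0.0]
contact_force: [0.9, -0.5, -2.8]
width: 0.0046
gripper_force: 67.2
```

```bash
cat > st.py <<'E'
from h import *
np.set_printoptions(precision=4,suppress=True)
F=[];M=[]
for _ in range(5):
    s=manip.get_state(); F.append(s["contact_force"]); M.append(s["moment"]); c=eyes.get_calibration("wrist"); w=eyes.get_image("wrist")[...,::-1].copy()
print(s["clock"],s["position"],s["ee_rot"],"F",np.mean(F,0),"M",np.mean(M,0),s["width"]); cv2.imwrite("pics/last.png",w); print(rim(w,c,s["position"][2]-.101))
E
python3 st.py
```

```text
23.325 [0.4889 0.0082 0.2028] [0.0001 0.7781 0.6281 0.0001] F [ 0.3836  0.088  -2.4011] M [-0.0511  0.0142  0.0007] 0.004481471204141634
[(np.float32(276.0), np.float32(191.0), np.float32(47.74766), array([0.4895, 0.0276, 0.1018]))]
```

Request:
drive_tool([
  [[0,0,0],[0,0,-0.05],0.3],
  [[0,0,0],[0,0,0],0.3],
])

```text
clock: 23.62
position: [0.4889, 0.0082, 0.2024]
ee_rot: [0.0, 0.778, 0.628, 0.0]
contact_force: [-0.7, 0.2, -0.8]
width: 0.0045
gripper_force: 67.3
```

Request:
drive_tool([
  [[0,0,0],[0,0,-0.05],0.3],
  [[0,0,0],[0,0,0],0.3],
])

```text
clock: 23.88
position: [0.4889, 0.0081, 0.202]
ee_rot: [0.0, 0.778, 0.628, 0.0]
contact_force: [-0.3, 0.8, 0.3]
width: 0.0044
gripper_force: 67.4
```

```bash
python3 st.py
```

```text
24.075 [0.4889 0.0081 0.2019] [0.0002 0.7781 0.6281 0.0001] F [-0.2495 -0.002   0.9662] M [ 0.0124  0.1013 -0.0046] 0.0045525059893880985
[(np.float32(280.5), np.float32(188.0), np.float32(49.79538), array([0.4936, 0.0292, 0.1009]))]
```

The bar rests on the floor of the hook with about 3.7 N of contact and almost no side force, and the height matches the gate contact. I'll let go gently.

Request:
drive_tool([
  [[0,0,0],[0,0,0],0.6],
  [[0,0,0],[0,0,0],0.8],
  [[0,0,0],[0,0,0],1.0],
  [[0,0,0],[0,0,0],1.2],
  [[0,0,0],[0,0,0],1.5],
  [[0,0,0],[0,0,0],1.9],
  [[0,0,0],[0,0,0],2.4],
  [[0,0,0],[0,0,0],2.6],
], force=25)

```text
clock: 25.12
position: [0.4888, 0.0082, 0.2017]
ee_rot: [0.0, 0.778, 0.628, 0.0]
contact_force: [-1.2, 0.2, -0.9]
width: 0.0261
gripper_force: 0.0
```

```bash
python3 st.py; python3 - <<'E'
import cv2
b=cv2.imread("pics/last.png",0)
for r in(180,195,208,220,240): print(r,b[r,240:340:3].tolist())
E
```

```text
25.325 [0.4888 0.0082 0.2017] [0.0001 0.7781 0.6281 0.    ] F [-0.4199  0.1844 -0.1204] M [ 0.0056  0.0129 -0.0033] 0.025875636789095293
[(np.float32(280.5), np.float32(185.0), np.float32(48.479244), array([0.494 , 0.0316, 0.1007]))]
180 [93, 94, 145, 166, 164, 170, 167, 170, 167, 171, 168, 165, 168, 101, 101, 104, 101, 165, 168, 254, 250, 253, 252, 245, 253, 253, 203, 97, 92, 90, 178, 239, 239, 240]
195 [95, 101, 97, 100, 134, 192, 188, 205, 164, 167, 167, 163, 156, 135, 163, 186, 174, 160, 167, 168, 165, 165, 162, 169, 153, 100, 98, 96, 96, 92, 200, 237, 211, 223]
208 [127, 101, 99, 104, 101, 102, 103, 103, 103, 111, 139, 157, 58, 27, 28, 31, 26, 41, 152, 123, 104, 104, 105, 101, 101, 100, 99, 97, 116, 155, 120, 113, 117, 119]
220 [82, 94, 155, 138, 104, 105, 104, 107, 105, 105, 106, 109, 43, 31, 31, 30, 25, 36, 106, 104, 105, 104, 103, 104, 111, 143, 155, 117, 111, 117, 125, 127, 120, 109]
240 [73, 73, 69, 71, 72, 69, 68, 66, 72, 79, 89, 97, 33, 31, 31, 28, 27, 51, 89, 77, 73, 71, 67, 68, 69, 70, 69, 70, 71, 68, 68, 56, 57, 61]
```

Released: the bar and rim haven't moved and the wrist force is zero. Backing straight up now.

Request:
drive_tool([
  [[0,0,0],[0,0,0.2],2.6],
  [[0,0,0],[0,0,0.4],2.6],
  [[0,0,0],[0,0,0.6],2.6],
  [[0,0,0],[0,0,0.8],2.6],
  [[0,0,0],[0,0,1.0],2.6],
  [[0,0,0],[0,0,1.2],2.6],
  [[0,0,0],[0,0,1.5],2.6],
  [[0,0,0],[0,0,1.5],2.6],
])

```text
clock: 26.38
position: [0.489, 0.0081, 0.275]
ee_rot: [0.0, 0.778, 0.628, 0.0]
contact_force: [0.6, -0.1, 0.3]
width: 0.0259
gripper_force: 0.0
```

Request:
drive_tool([
  [[0,0,0],[0,0,1.5],2.6],
  [[0,0,0],[0,0,1.5],2.6],
  [[0,0,0],[-1,0,1.0],2.6],
  [[0,0,0],[-2,0,0.5],2.6],
  [[0,0,0],[-2,0,0],2.6],
  [[0,0,0],[-2,0,0],2.6],
  [[0,0,0],[-1,0,0],2.6],
  [[0,0,0],[0,0,0],2.6],
])

```text
clock: 27.38
position: [0.408, 0.0082, 0.3189]
ee_rot: [0.0, 0.778, 0.628, 0.0]
contact_force: [0.1, -0.7, -0.4]
width: 0.0257
gripper_force: 0.0
```

```bash
python3 - <<'E'
from h import *
np.set_printoptions(precision=4,suppress=True)
for k in range(3):
    s=manip.get_state(); c=eyes.get_calibration("wrist"); w=eyes.get_image("wrist")[...,::-1].copy()
    g=cv2.GaussianBlur(cv2.cvtColor(w,cv2.COLOR_BGR2GRAY),(3,3),0)
    q=cv2.HoughCircles(g,cv2.HOUGH_GRADIENT_ALT,1.5,30,param1=200,param2=.6,minRadius=25,maxRadius=65)
    print(s["clock"],s["position"],s["contact_force"]," exp",proj("wrist",(.494,.0305,.101),c))
    if q is not None: print([(x,atz("wrist",x[:2],.101,c)) for x in q[0]])
cv2.imwrite("pics/end_w.png",w); cv2.imwrite("pics/end_s.png",eyes.get_image("scene")[...,::-1])
# marker etc undisturbed: difference of top views away from robot
t0=cv2.imread("pics/top0.png",0).astype(int); t=eyes.get_image("top")[...,::-1].copy(); cv2.imwrite("pics/end_t.png",t)
D=np.abs(cv2.cvtColor(t,cv2.COLOR_BGR2GRAY).astype(int)-t0)
for n,(x0,x1,y0,y1) in dict(marker=(258,276,228,285),meter=(378,425,220,270),bottle=(158,180,182,206),reel=(370,400,190,218)).items(): print(n,D[y0:y1,x0:x1].mean())
E
```

```text
27.375 [0.408  0.0082 0.3189] [ 0.1235 -0.7249 -0.4351]  exp [350.5886 147.271 ]
[(array([352.5   , 147.    ,  35.4583], dtype=float32), array([0.4962, 0.0303, 0.101 ])), (array([480.    , 204.    ,  53.5107], dtype=float32), array([ 0.6366, -0.0689,  0.101 ])), (array([519.    , 348.    ,  31.8864], dtype=float32), array([ 0.6883, -0.2986,  0.101 ]))]
27.425 [0.4088 0.0081 0.3188] [ 0.516  -0.0783 -0.7579]  exp [349.8432 147.3631]
[(array([493.5   , 193.5   ,  41.9336], dtype=float32), array([ 0.6533, -0.059 ,  0.101 ])), (array([349.5   , 148.5   ,  34.7696], dtype=float32), array([0.4934, 0.0293, 0.101 ])), (array([192.    , 261.    ,  45.0352], dtype=float32), array([ 0.2764, -0.0692,  0.101 ]))]
27.475 [0.4092 0.0081 0.3188] [ 0.5903  0.2717 -0.3268]  exp [349.5366 147.4175]
[(array([352.5   , 145.5   ,  34.7729], dtype=float32), array([0.4976, 0.0319, 0.101 ]))]
marker 2.3801169590643276
meter 0.6485106382978724
bottle 1.0303030303030303
reel 0.6047619047619047
```

The pail hangs steady at the seat position, the gripper is clear and the bystanders are where they were. I'll let it settle briefly and hand in.

Request:
drive_tool([
  [[0,0,0],[0,0,0],2.6],
  [[0,0,0],[0,0,0],2.6],
  [[0,0,0],[0,0,0],2.6],
  [[0,0,0],[0,0,0],2.6],
  [[0,0,0],[0,0,0],2.6],
  [[0,0,0],[0,0,0],2.6],
  [[0,0,0],[0,0,0],2.6],
  [[0,0,0],[0,0,0],2.6],
])

```text
clock: 28.62
position: [0.4088, 0.0082, 0.3187]
ee_rot: [0.0, 0.778, 0.628, 0.0]
contact_force: [0.8, 0.3, 0.1]
width: 0.0262
gripper_force: 0.0
```

```bash
python3 -c "
from rig import job
print(job.sign_off())"
```

```text
the job is handed in; nothing more can be done
None
```

The pail hangs by its upright bail on the hook's floor and the job was handed in at 28.6 s. The bar went past the gate with about 11.5 N and seated with about 4 N, and the gripper is clear. The pail slid about 2 cm on the bench while the bail was being raised, and the bystanders showed no movement in the top camera.

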